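Re-index the locked bonsai turntable

TASK

The turntable under the little tree is locked by the red push-push button. Press the button to release it, turn the table clockwise by its black knob until the notch with the yellow stripe is under the lock tongue, then press the button again so that the table is locked there. Press gently, by feel and never with more than 15 N, never force the table against the lock, and leave the tree and the things lying around alone.

Things in the scene. Friction and masses are not known exactly. Their poses are not given: they have to be found in the camera images.
- stand: Fixed stand; origin on the turntable's vertical axis at the work surface, z up. Steel foot of radius 100 mm; 168 mm from the axis along the stand's own -x a blue lock housing (48 mm radially, 50 wide, 90 high). On the stand turns a disc: radius 140 mm, 15 thick, top 55 mm above the work surface, with a steel rim.
- rim: The disc's dark steel rim, turning with it, origin on the turntable's axis. It has two notches, 9 mm wide, 1.134 rad (65 degrees) apart: one beside a white stripe (the tongue is in it at the start) and one beside a yellow stripe.
- knob_top (a point): Top of the black upright knob fixed on the disc, 120 mm from the axis: a round post, 18 mm diameter, 61 mm tall, domed end. It stands 100 degrees clockwise (from above) from the white stripe. Pinch or push it; with the lock released the disc turns with about 1 N there.
- yellow_notch (a point): Point level with the disc's top in the middle of the notch with the yellow stripe, 131 mm from the axis; turns with the disc.
- tongue_tip (a point): Underside of the lock tongue over the rim, 131 mm from the axis. Plunger up: 2.5 mm above the disc's top; locked: about 6 mm below it, in a notch.
- tongue: Steel bar 6 mm wide with a round underside, pointing from the lock housing to the axis; rises and sinks with the plunger. Within 2 mm of a notch's middle it centres itself when pressed down; elsewhere it lands on the rim and stops after 2.5 mm. Its origin lies on the plunger's axis, 57.5 mm under its underside.
- button: Red round button, 30 mm diameter, 11 mm thick, on a stem over the blue housing; origin on the plunger's axis, 130 mm under the button's top. It yields hardly at all.
- button_top (a point): Centre of the red button's top face: 130 mm above the work surface when released (up), about 122 mm when locked. Push it straight down.
- lock (a joint): Push-push plunger, m, growing downwards: 0 up and released, 0.0085 latched and locked. Its spring gives 3.5 N at 0, 5 to 6 N at the end stop. A press to the end stop, let go, changes the state; a shorter one does nothing. The stop lies unseen anywhere from 0.015 to 0.027: feel it, slowly (10 mm/s), as the force rises steeply there (8 N per mm); 8 to 10 N is enough.
- turntable (a joint): Angle of the disc, rad, growing clockwise seen from above: 0 with the white notch at the tongue, 1.134 with the yellow notch at the tongue; end stops at -0.2 and 1.4. Stays where it is left.
- tree: Small bonsai in a brown pot (90 x 70 mm, 125 mm tall in all) fixed on the middle of the disc, within 65 mm of the axis and 185 mm of the work surface; origin under the pot's middle. Not to be touched.
- tape: Loose yellow tape measure, 66 x 36 x 60 mm high, origin at the middle of its underside. To be left alone.
- cutter: Loose dark steel branch cutter lying along its own x, 150 x 50 x 15 mm, origin at its underside near the pivot. To be left alone.
- timer: Loose white timer with a blank screen, 28 x 100 x 58 mm high, origin at the middle of its underside. To be left alone.

How it is judged:
By the outcome, as a careful person would: the job done as asked, in the order asked, and still so for the second after the job is handed in, with the robot touching nothing.
It also fails if it takes over 72 s, if anything falls off the work surface, if the arm or the gripper's body presses on something with over 40 N, if the wrist force passes 120 N, or if a joint passes its speed limit or range.

ROBOT

A 7-joint arm with a two-finger parallel gripper is mounted at the origin on the work surface. World frame = base frame: x ahead of the robot, y to its left, z up, the work surface at z = 0. Lengths are in m, angles in degrees, forces in N, time in s.
With the tool pointing down it reaches from about 0.35 to 0.9 m from the base axis. Payload 19.9 kg.
Tool frame: the origin (TCP) lies on the front face of the gripper's body, between the roots of the fingers; the fingertips stand 97 mm ahead of it and the grasp point (between the pads) lies arm.grasp_offset ahead of it (arm.grasp_offset is the distance from the TCP to the grasp point, in m); x points along the fingers, y is the direction in which the jaws open and shut, and the axes are right-handed (so a half turn about x gives the same grasp; the last joint's range is limited). The gripper opens to 94 mm and grips with 3 to 60 N. Pads are 16 mm wide; open, the fingers measure 119 mm over their backs; the gripper's body (75 mm by 177 mm) begins 78 mm behind the grasp point.
Start: joints at [73.482, 23.915, -0.59, 92.452, 0.269, 63.638, -3.037], TCP at [0.153, -0.606, 0.303] pointing down, gripper open.
Joint ranges: [-161.28, 161.28], [-22.2, 115.67], [-73.04, 71.86], [3.21, 147.25], [-68.34, 248.33], [10.77, 114.83], [-161.83, 161.83]. Speed limits (degrees/s): [108.29, 108.29, 136.94, 136.94, 172.46, 172.46, 172.46].

INTERFACE

Orientations are given as a 3x3 rotation matrix whose columns are the frame's x, y, z axes.
In Python, from cell import arm gives the robot as it stands.
- The arm moves only by the tool send_rows, never from a script. Its arguments are lists of equal length, an entry for each row: "translation": the shift along the world's x, y, z normalised to -1 to 1, where 1 is 20 cm, a list of three; "rotation": the turn, a rotation vector about the world's x, y, z normalised to -1 to 1, where 1 is 60 degrees, a list of three; "jaw": the opening, from -1 (shut) to 1 (fully open). In form: {"translation": [[x, y, z], ...], "rotation": [[ax, ay, az], ...], "jaw": [jaw, ...]}. A call has 1 to 8 rows; each row shifts and turns the commanded pose from where the row before left it; what a row does not reach is not made up. A row lasts 1/12 s, in which the tool goes at most 41.7 mm and 7.16 degrees, less where a joint would pass 70% of its speed; a pose out of reach is approached as far as the arm can. A call with a number of a shift or a turn outside -1 to 1 is refused whole. A call with a gripper value outside its range is refused whole. The fingers move at their own pace and stop on an object; the grip force is fixed at half the most. Time passes only in rows, so rows that do not move let the fingers close. It gives the time, the measured TCP pose, the force and the opening at its end, in the units of the state.
- arm.sense(): the state, without advancing time (a new reading comes with each control period).
- arm.camera(name): name is "scene" or "top" or "wrist"; returns the picture (480x640x3 uint8, blue, green, red); there is no depth.
- arm.camera_model(name): a dict with "fx", "fy", "cx", "cy" (pixels), "eye" and "attitude" of the camera in the world. Camera axes: x right, y up, looking along -z (the intrinsics and any distortion apply to the point x, -y, -z); pixel columns grow to the right and rows downward; lengths in m; the calibration is good to about 2 mm. A picture is of the moment at which its call begins: read the wrist's pose just before it. camera_model takes no time and is no camera call; for the wrist camera it gives the pose at the moment of the call.
- arm.sign_off(): hands the job in, once; it reports no verdict.
The state is a dict: "clock": time; "joints": joint angles; "qvel": joint speeds; "effort": joint torques, N m; "ee_pos": TCP position; "eef_rot": TCP orientation; "wrist_force": force on the tool from outside, world axes, zero at the start; "torque": the same for the moment, N m; "gripper_width": finger opening in m.
Only numpy, scipy, OpenCV 4.12 (cv2) and the standard library are available. Lean on these libraries where they do the work, as an engineer would, in place of code of your own. Each camera call takes 0.05 s, during which the arm holds its last target. There are 200 camera calls.

## Working session

There is one attempt and no reset: what is moved stays moved. The work goes in short steps, Python scripts to look and compute and a tool call to move; the robot and the scene stay as the last step left them, time stands still between calls to the robot, and variables do not carry over. Pictures are saved under pics/ and viewed, about 8 in all and at most 12, crops included, and the job is handed in when it is done.

Besides the shell and the picture viewer there is one more tool, called after "Request:" as a command line: name --argument value ..., lists and objects as JSON in quotes. send_rows: Moves the arm, as the interface text tells. Scaled input: -1 to 1 covers 20 cm each way for a shift and 60 degrees each way for a turn. Its arguments: {"type":"object","properties":{"translation":{"type":"array","items":{"type":"array","items":{"type":"number","minimum":-1,"maximum":1}}},"rotation":{"type":"array","items":{"type":"array","items":{"type":"number","minimum":-1,"maximum":1}}},"jaw":{"type":"array","items":{"type":"number"}}},"required":["translation","rotation","jaw"]}

```bash
ls; mkdir -p pics; python3 - <<'E'
from cell import arm
import cv2
s=arm.sense(); print(s, arm.grasp_offset)
for n in("scene","top"):
    cv2.imwrite(f"pics/{n}0.png",arm.camera(n)); print(n,arm.camera_model(n))
E
```

```text
pics
{'clock': 0.0, 'joints': array([73.48327475, 23.94888718, -0.59133799, 92.4821376 ,  0.26796311,
       63.63932342, -3.03800142]), 'qvel': array([ 0.05449154,  0.00077591,  0.04296854,  0.04442387, -0.00248032,
       -0.00490478, -0.07460603]), 'effort': array([ 6.04307879e-04, -8.51260328e+01,  6.39192201e-01, -4.25985968e+01,
       -4.87817964e-02,  1.86806393e-02,  1.34854058e-04]), 'ee_pos': array([ 0.1526242 , -0.60583077,  0.30204074]), 'eef_rot': array([[-3.54176603e-04,  2.44265202e-01, -9.69708402e-01],
       [ 1.15040205e-03, -9.69707722e-01, -2.44265451e-01],
       [-9.99999276e-01, -1.20206764e-03,  6.24445971e-05]]), 'wrist_force': array([1.34591574, 0.28443089, 0.09295399]), 'torque': array([-0.03553336,  0.02726958, -0.01291686]), 'gripper_width': 0.0942788365407082} 0.0784
scene {'fx': 484.14995856841807, 'fy': 484.14995856841807, 'cx': 316.7909168954778, 'cy': 246.74114365174378, 'eye': array([0.97801725, 0.25686358, 0.70269241]), 'attitude': array([[-0.51563882, -0.70943326,  0.48043839],
       [ 0.85680364, -0.42827601,  0.28717101],
       [ 0.00203157,  0.55971788,  0.82868074]])}
top {'fx': 439.45717341771444, 'fy': 439.45717341771444, 'cx': 315.2388494981555, 'cy': 234.67810665107464, 'eye': array([0.46100987, 0.05439946, 0.86131692]), 'attitude': array([[-0.11530726,  0.96788637, -0.22338357],
       [-0.9933269 , -0.11180298,  0.0283155 ],
       [ 0.00243124,  0.22515789,  0.97431926]])}
```

View pics/scene0.png

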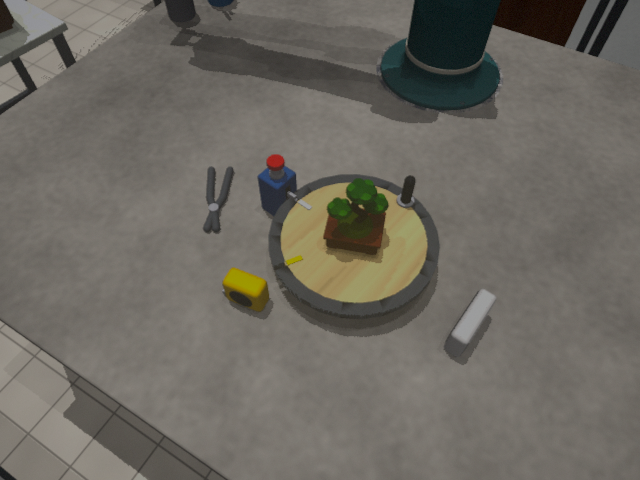

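View pics/top0.png

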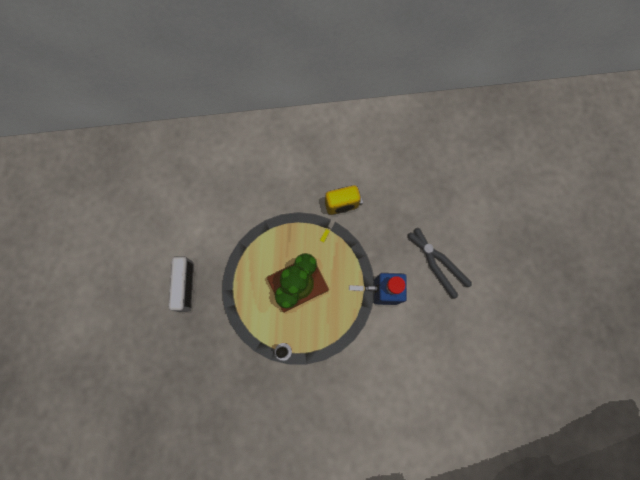

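The scene view shows the red button at (276,162), the knob top at (409,181) and the yellow stripe at (293,261). In the top view the button is at (396,285), the knob at (283,352), the white stripe at (362,289) and the yellow stripe at (327,235).

```bash
cat > h.py <<'E'
import numpy as np, cv2
from cell import arm
def ray(m,px):
    px=np.atleast_2d(px).astype(float)
    d=np.c_[(px[:,0]-m["cx"])/m["fx"],-(px[:,1]-m["cy"])/m["fy"],-np.ones(len(px))]@np.array(m["attitude"]).T
    return np.array(m["eye"]),d
def plane(m,px,z):
    e,d=ray(m,px); return e+d*((z-e[2])/d[:,2])[:,None]
def proj(m,p):
    c=(np.atleast_2d(p)-m["eye"])@np.array(m["attitude"])
    return np.c_[m["cx"]-m["fx"]*c[:,0]/c[:,2], m["cy"]+m["fy"]*c[:,1]/c[:,2]]
def mask(img,lo,hi,near=None,r=40):
    k=cv2.inRange(cv2.cvtColor(img,cv2.COLOR_BGR2HSV),np.array(lo),np.array(hi))
    if near is not None:
        z=np.zeros_like(k); cv2.circle(z,near,r,255,-1); k&=z
    return k
def biggest(k):
    return max(cv2.findContours(k,cv2.RETR_EXTERNAL,cv2.CHAIN_APPROX_NONE)[0],key=cv2.contourArea)
def circ(p):
    A=np.c_[2*p[:,:2],np.ones(len(p))]; x=np.linalg.lstsq(A,(p[:,:2]**2).sum(1),rcond=None)[0]
    return x[:2],np.sqrt(x[2]+x[:2]@x[:2])
def cen(k):
    M=cv2.moments(k,True); return [M["m10"]/M["m00"],M["m01"]/M["m00"]]
E
python3 - <<'E'
from h import *
red=([0,160,120],[8,255,255])
for n,seeds in dict(scene=dict(b=(276,162),k=(409,178),y=(293,261),w=(299,200)),top=dict(b=(396,285),k=(283,352),y=(326,236),w=(360,289))).items():
    I=cv2.imread(f"pics/{n}0.png"); m=arm.camera_model(n)
    c=biggest(mask(I,[0,160,90],[8,255,255],seeds['b'],15)); print(n,"red",cv2.boundingRect(c),cv2.fitEllipse(c))
    print(" button@.122",plane(m,[cv2.fitEllipse(c)[0]],.122))
    w=mask(I,[12,50,90],[30,190,255]); w=biggest(cv2.morphologyEx(w,cv2.MORPH_OPEN,np.ones((3,3))))
    h=cv2.convexHull(w)[:,0]; p=plane(m,h,.055)
    C,R=circ(p)
    for _ in range(3):
        r=np.abs(np.hypot(*(p[:,:2]-C).T)-R); C,R=circ(p[r<max(.002,np.median(r)*1.5)])
    print(" axis",C,R)
    y=cen(mask(I,[24,200,150],[34,255,255],seeds['y'],14)); print(" yellow",y,plane(m,[y],.055))
    wh=cen(mask(I,[0,0,165],[180,60,255],seeds['w'],14)); print(" white",wh,plane(m,[wh],.055))
    k=mask(I,[0,0,0],[180,255,60],seeds['k'],14); c=biggest(k); print(" knob",cv2.boundingRect(c),cen(k))
cv2.imwrite("pics/c.png",np.hstack([cv2.resize(cv2.imread("pics/scene0.png")[140:290,240:440],None,fx=2,fy=2.6),cv2.resize(cv2.imread("pics/top0.png")[215:365,220:420],None,fx=2,fy=2.6)]))
E
```

```text
scene red (267, 155, 17, 13) ((275.0217590332031, 160.8450164794922), (12.111823081970215, 16.41278839111328), 87.10548400878906)
 button@.122 [[ 0.5308348  -0.09102782  0.122     ]]
 axis [0.55538407 0.0736627 ] 0.12007841487699161
 yellow [293.6774193548387, 259.4032258064516] [[0.64222225 0.01352333 0.055     ]]Traceback (most recent call last):
  File "<stdin>", line 14, in <module>
  File "h.py", line 23, in cen
    M=cv2.moments(k,True); return [M["m10"]/M["m00"],M["m01"]/M["m00"]]
                                   ~~~~~~~~^~~~~~~~~
ZeroDivisionError: float division by zero
```

```bash
python3 - <<'E'
from h import *
for n,seeds in dict(scene=dict(b=(276,162),k=(409,178),y=(293,261),w=(299,200)),top=dict(b=(396,285),k=(283,352),y=(326,236),w=(360,289))).items():
    I=cv2.imread(f"pics/{n}0.png"); m=arm.camera_model(n)
    c=biggest(mask(I,[0,160,90],[8,255,255],seeds['b'],15)); print(n,"red",cv2.boundingRect(c),cv2.fitEllipse(c))
    print(" button@.122",plane(m,[cv2.fitEllipse(c)[0]],.122))
    w=mask(I,[12,50,90],[30,190,255]); w=biggest(cv2.morphologyEx(w,cv2.MORPH_OPEN,np.ones((3,3))))
    h=cv2.convexHull(w)[:,0]; p=plane(m,h,.055)
    C,R=circ(p)
    for _ in range(3):
        r=np.abs(np.hypot(*(p[:,:2]-C).T)-R); C,R=circ(p[r<max(.002,np.median(r)*1.5)])
    print(" axis",C,R)
    y=cen(mask(I,[24,200,150],[34,255,255],seeds['y'],14)); print(" yellow",y,plane(m,[y],.055))
    k=mask(I,[0,0,0],[180,255,60],seeds['k'],14); c=biggest(k); print(" knob",cv2.boundingRect(c),cen(k))
    x,yy=seeds['w']; H=cv2.cvtColor(I,cv2.COLOR_BGR2HSV); 
    wh=mask(I,[0,0,120],[180,75,255],seeds['w'],14); print(" white",cv2.countNonZero(wh)and(cen(wh),plane(m,[cen(wh)],.055)))
cv2.imwrite("pics/c.png",np.hstack([cv2.resize(cv2.imread("pics/scene0.png")[140:290,240:440],None,fx=2,fy=2.6),cv2.resize(cv2.imread("pics/top0.png")[215:365,220:420],None,fx=2,fy=2.6)]))
E
```

```text
scene red (267, 155, 17, 13) ((275.0217590332031, 160.8450164794922), (12.111823081970215, 16.41278839111328), 87.10548400878906)
 button@.122 [[ 0.5308348  -0.09102782  0.122     ]]
 axis [0.55538407 0.0736627 ] 0.12007841487699161
 yellow [293.6774193548387, 259.4032258064516] [[0.64222225 0.01352333 0.055     ]]
 knob (402, 176, 13, 17) [408.7207792207792, 184.11688311688312]
 white ([302.01020408163265, 201.51020408163265], array([[ 0.53509503, -0.03788141,  0.055     ]]))
top red (388, 277, 16, 16) ((395.5635070800781, 284.7972717285156), (15.085309028625488, 15.519088745117188), 87.42915344238281)
 button@.122 [[ 0.52899981 -0.09140452  0.122     ]]
 axis [0.55490287 0.0734028 ] 0.12028637531713068
 yellow [324.29545454545456, 235.4318181818182] [[0.64247236 0.01419772 0.055     ]]
 knob (276, 347, 12, 11) [279.80833333333334, 351.975]
 white ([357.3541666666667, 287.6041666666667], array([[ 0.53813454, -0.03422574,  0.055     ]]))
```

View pics/c.png

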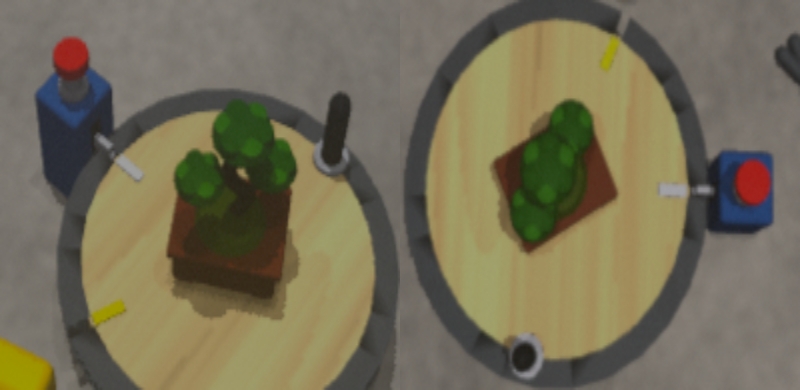

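Axis is at (0.555, 0.0735) and the button at (0.530, -0.091). That distance and the 64° yellow angle agree with the description. The knob should be at about (0.441, 0.112), ending at (0.542, 0.193). I'm moving above the button with the jaw shut.

Request:
send_rows --translation '[[0.105,0.143,0],[0.105,0.143,0],[0.105,0.143,0],[0.105,0.143,0],[0.105,0.143,0],[0.105,0.143,0],[0.105,0.143,0],[0.105,0.143,0]]' --rotation '[[0,0,0.061],[0,0,0.061],[0,0,0.061],[0,0,0.061],[0,0,0.061],[0,0,0.061],[0,0,0.061],[0,0,0.061]]' --jaw '[-1,-1,-1,-1,-1,-1,-1,-1]'

```text
clock: 0.77
ee_pos: [0.3213, -0.3756, 0.3025]
eef_rot: [[-0.0, 0.69, -0.724], [0.0, -0.724, -0.69], [-1.0, -0.0, 0.0]]
wrist_force: [0.0, -0.9, 0.7]
gripper_width: 0.0439
```

Request:
send_rows --translation '[[0.105,0.143,0],[0.105,0.143,0],[0.105,0.143,0],[0.105,0.143,0],[0.105,0.143,0],[0.105,0.143,0],[0.105,0.143,0],[0.105,0.143,0]]' --rotation '[[0,0,0.061],[0,0,0.061],[0,0,0.061],[0,0,0.061],[0,0,0.061],[0,0,0.061],[0,0,0.061],[0,0,0.061]]' --jaw '[-1,-1,-1,-1,-1,-1,-1,-1]'

```text
clock: 1.43
ee_pos: [0.4893, -0.1469, 0.3026]
eef_rot: [[-0.0, 0.956, -0.295], [-0.0, -0.295, -0.956], [-1.0, -0.0, 0.0]]
wrist_force: [-0.1, -0.8, 1.3]
gripper_width: 0.0002
```

Request:
send_rows --translation '[[0.105,0.143,0],[0.105,0.143,0],[0,0,-0.12],[0,0,-0.1],[0,0,-0.06],[0,0,0],[0,0,0],[0,0,0]]' --rotation '[[0,0,0.061],[0,0,0.061],[0,0,0],[0,0,0],[0,0,0],[0,0,0],[0,0,0],[0,0,0]]' --jaw '[-1,-1,-1,-1,-1,-1,-1,-1]'

```text
clock: 2.1
ee_pos: [0.531, -0.0916, 0.2476]
eef_rot: [[0.001, 0.985, -0.174], [-0.0, -0.174, -0.985], [-1.0, 0.001, 0.0]]
wrist_force: [-0.6, -0.2, 0.4]
gripper_width: 0.0005
```

Request:
send_rows --translation '[[0,0,-0.03],[0,0,-0.03],[0,0,-0.03],[0,0,-0.03],[0,0,0],[0,0,0]]' --rotation '[[0,0,0],[0,0,0],[0,0,0],[0,0,0],[0,0,0],[0,0,0]]' --jaw '[-1,-1,-1,-1,-1,-1]'

```text
clock: 2.6
ee_pos: [0.5306, -0.0912, 0.2222]
eef_rot: [[-0.001, 0.985, -0.173], [0.0, -0.173, -0.985], [-1.0, -0.001, -0.0]]
wrist_force: [0.1, 0.6, 0.3]
gripper_width: 0.0002
```

Request:
send_rows --translation '[[0,0,-0.004],[0,0,-0.004],[0,0,-0.004],[0,0,-0.004],[0,0,-0.004],[0,0,-0.004],[0,0,-0.004],[0,0,-0.004]]' --rotation '[[0,0,0],[0,0,0],[0,0,0],[0,0,0],[0,0,0],[0,0,0],[0,0,0],[0,0,0]]' --jaw '[-1,-1,-1,-1,-1,-1,-1,-1]'

```text
clock: 3.27
ee_pos: [0.5308, -0.0913, 0.2163]
eef_rot: [[0.0, 0.985, -0.173], [-0.0, -0.173, -0.985], [-1.0, 0.0, 0.0]]
wrist_force: [0.1, -0.6, 4.5]
gripper_width: 0.0005
```

Request:
send_rows --translation '[[0,0,-0.004],[0,0,-0.004],[0,0,-0.004],[0,0,0]]' --rotation '[[0,0,0],[0,0,0],[0,0,0],[0,0,0]]' --jaw '[-1,-1,-1,-1]'

```text
clock: 3.6
ee_pos: [0.5308, -0.0912, 0.2137]
eef_rot: [[0.0, 0.985, -0.173], [0.0, -0.173, -0.985], [-1.0, 0.0, -0.0]]
wrist_force: [0.4, 0.4, 6.0]
gripper_width: 0.0002
```

Request:
send_rows --translation '[[0,0,-0.004],[0,0,0]]' --rotation '[[0,0,0],[0,0,0]]' --jaw '[-1,-1]'

```text
clock: 3.77
ee_pos: [0.5308, -0.0913, 0.213]
eef_rot: [[0.0, 0.985, -0.173], [-0.0, -0.173, -0.985], [-1.0, 0.0, 0.0]]
wrist_force: [0.5, -0.7, 5.1]
gripper_width: 0.0007
```

Request:
send_rows --translation '[[0,0,-0.004],[0,0,0]]' --rotation '[[0,0,0],[0,0,0]]' --jaw '[-1,-1]'

```text
clock: 3.93
ee_pos: [0.5308, -0.0913, 0.2122]
eef_rot: [[0.0, 0.985, -0.173], [-0.0, -0.173, -0.985], [-1.0, 0.0, 0.0]]
wrist_force: [1.0, -1.0, 4.9]
gripper_width: 0.0004
```

Request:
send_rows --translation '[[0,0,-0.004],[0,0,0]]' --rotation '[[0,0,0],[0,0,0]]' --jaw '[-1,-1]'

```text
clock: 4.1
ee_pos: [0.5308, -0.0913, 0.2114]
eef_rot: [[0.0, 0.985, -0.173], [-0.0, -0.173, -0.985], [-1.0, 0.0, 0.0]]
wrist_force: [0.3, -1.1, 5.2]
gripper_width: 0.0004
```

Request:
send_rows --translation '[[0,0,-0.004],[0,0,0]]' --rotation '[[0,0,0],[0,0,0]]' --jaw '[-1,-1]'

```text
clock: 4.27
ee_pos: [0.5308, -0.0913, 0.2107]
eef_rot: [[0.0, 0.985, -0.173], [-0.0, -0.173, -0.985], [-1.0, 0.0, 0.0]]
wrist_force: [0.7, 0.1, 4.2]
gripper_width: 0.0004
```

Request:
send_rows --translation '[[0,0,-0.004],[0,0,0]]' --rotation '[[0,0,0],[0,0,0]]' --jaw '[-1,-1]'

```text
clock: 4.43
ee_pos: [0.5308, -0.0913, 0.2099]
eef_rot: [[0.0, 0.985, -0.173], [-0.0, -0.173, -0.985], [-1.0, 0.0, 0.0]]
wrist_force: [0.5, 0.2, 5.6]
gripper_width: 0.0008
```

Request:
send_rows --translation '[[0,0,-0.004],[0,0,0]]' --rotation '[[0,0,0],[0,0,0]]' --jaw '[-1,-1]'

```text
clock: 4.6
ee_pos: [0.5307, -0.0912, 0.2091]
eef_rot: [[0.0, 0.985, -0.173], [-0.0, -0.173, -0.985], [-1.0, 0.0, 0.0]]
wrist_force: [0.2, -1.3, 4.1]
gripper_width: 0.0002
```

Request:
send_rows --translation '[[0,0,-0.004],[0,0,0]]' --rotation '[[0,0,0],[0,0,0]]' --jaw '[-1,-1]'

```text
clock: 4.77
ee_pos: [0.5308, -0.0913, 0.2083]
eef_rot: [[0.0, 0.985, -0.173], [-0.0, -0.173, -0.985], [-1.0, 0.0, 0.0]]
wrist_force: [-0.2, -0.7, 5.2]
gripper_width: 0.0006
```

Request:
send_rows --translation '[[0,0,-0.004],[0,0,0]]' --rotation '[[0,0,0],[0,0,0]]' --jaw '[-1,-1]'

```text
clock: 4.93
ee_pos: [0.5307, -0.0913, 0.2075]
eef_rot: [[0.0, 0.985, -0.173], [-0.0, -0.173, -0.985], [-1.0, 0.0, 0.0]]
wrist_force: [0.2, -0.2, 5.2]
gripper_width: 0.0007
```

Request:
send_rows --translation '[[0,0,-0.004],[0,0,0]]' --rotation '[[0,0,0],[0,0,0]]' --jaw '[-1,-1]'

```text
clock: 5.1
ee_pos: [0.5308, -0.0913, 0.2067]
eef_rot: [[0.0, 0.985, -0.173], [-0.0, -0.173, -0.985], [-1.0, 0.0, 0.0]]
wrist_force: [-0.1, -0.0, 6.4]
gripper_width: 0.0005
```

Request:
send_rows --translation '[[0,0,-0.003],[0,0,0]]' --rotation '[[0,0,0],[0,0,0]]' --jaw '[-1,-1]'

```text
clock: 5.27
ee_pos: [0.5308, -0.0912, 0.2062]
eef_rot: [[0.0, 0.985, -0.173], [-0.0, -0.173, -0.985], [-1.0, 0.0, 0.0]]
wrist_force: [-0.5, -0.4, 9.0]
gripper_width: 0.0005
```

Request:
send_rows --translation '[[0,0,-0.0005],[0,0,0]]' --rotation '[[0,0,0],[0,0,0]]' --jaw '[-1,-1]'

```text
clock: 5.43
ee_pos: [0.5308, -0.0913, 0.2062]
eef_rot: [[0.0, 0.985, -0.173], [-0.0, -0.173, -0.985], [-1.0, 0.0, 0.0]]
wrist_force: [-0.6, -0.7, 8.2]
gripper_width: 0.0007
```

End stop felt at about z = 0.2063. I'm letting go slowly.

Request:
send_rows --translation '[[0,0,-0.001],[0,0,0.01],[0,0,0.02],[0,0,0.03],[0,0,0.05],[0,0,0.07],[0,0,0.1],[0,0,0]]' --rotation '[[0,0,0],[0,0,0],[0,0,0],[0,0,0],[0,0,0],[0,0,0],[0,0,0],[0,0,0]]' --jaw '[-1,-1,-1,-1,-1,-1,-1,-1]'

```text
clock: 6.1
ee_pos: [0.5315, -0.0911, 0.2652]
eef_rot: [[0.003, 0.985, -0.173], [-0.001, -0.173, -0.985], [-1.0, 0.003, 0.0]]
wrist_force: [-0.4, 0.3, 1.3]
gripper_width: 0.0004
```

```bash
python3 - <<'E'
from h import *
print(arm.sense()["wrist_force"],arm.sense()["joints"],arm.sense()["ee_pos"])
I=arm.camera("scene");m=arm.camera_model("scene")
cv2.imwrite("pics/s1.png",I); I0=cv2.imread("pics/scene0.png")
for J in(I0,I):
    c=biggest(mask(J,[0,160,90],[8,255,255],(276,160),20)); print(cv2.boundingRect(c),cv2.fitEllipse(c)[0])
print(proj(m,[[.530,-.0912,.122],[.530,-.0912,.13]]))
cv2.imwrite("pics/w1.png",np.hstack([cv2.resize(x[130:230,230:340],None,fx=3.5,fy=3.5) for x in(I0,I)]))
E
```

```text
[-0.36958471  0.31771753  1.30662702] [ 31.46340161  19.97195503 -30.358765   106.21890387  11.95591197
  56.76521239 -13.92556721] [ 0.53148384 -0.09110343  0.26521876]
(267, 155, 17, 13) (275.0217590332031, 160.8450164794922)
(267, 152, 15, 12) (272.96697998046875, 156.30641174316406)
[[275.21738662 160.48874928]
 [274.87837881 157.01979217]]
```

View pics/w1.png

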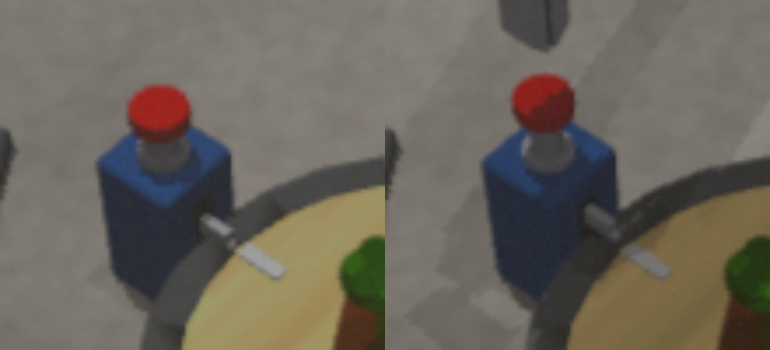

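The button and tongue are up in the second crop (button top about 4.5 px higher), so the table is released. Next I go over the tree's height to the knob, with the jaw tangential.

Request:
send_rows --translation '[[0,0,0.1],[0,0,0.1],[-0.0375,0.0845,0],[-0.0375,0.0845,0],[-0.0375,0.0845,0],[-0.0375,0.0845,0],[-0.0375,0.0845,0],[-0.0375,0.0845,0]]' --rotation '[[0,0,0],[0,0,0],[0,0,0.113],[0,0,0.113],[0,0,0.113],[0,0,0.113],[0,0,0.113],[0,0,0.113]]' --jaw '[-1,-1,0.06,0.06,0.06,0.06,0.06,0.06]'

```text
clock: 6.82
ee_pos: [0.4848, 0.0109, 0.3014]
eef_rot: [[-0.001, 0.857, 0.516], [-0.0, 0.516, -0.857], [-1.0, -0.001, -0.0]]
wrist_force: [0.3, 0.6, 0.2]
gripper_width: 0.0369
```

Request:
send_rows --translation '[[-0.0375,0.0845,0],[-0.0375,0.0845,0],[-0.0375,0.0845,0],[-0.0375,0.0845,0],[-0.0375,0.0845,0],[-0.0375,0.0845,0],[0,0,0],[0,0,0]]' --rotation '[[0,0,0.113],[0,0,0.113],[0,0,0.113],[0,0,0.113],[0,0,0.113],[0,0,0.113],[0,0,0],[0,0,0]]' --jaw '[0.06,0.06,0.06,0.06,0.06,0.06,0.06,0.06]'

```text
clock: 7.48
ee_pos: [0.4402, 0.1118, 0.3015]
eef_rot: [[-0.001, 0.319, 0.948], [-0.0, 0.948, -0.319], [-1.0, -0.001, -0.001]]
wrist_force: [0.1, -1.0, -0.6]
gripper_width: 0.0499
```

```bash
python3 - <<'E'
from h import *
s=arm.sense(); print(s["joints"],s["ee_pos"],s["eef_rot"],s["gripper_width"])
m=arm.camera_model("wrist"); I=arm.camera("wrist"); cv2.imwrite("pics/w2.png",I)
print(proj(m,[[.4414,.112,.116],[.5551,.0735,.055]]))
E
```

```text
[ 29.29089251  11.0564646  -52.11111663 114.44574157  10.16018573
  59.15632734  43.83554224] [0.44022647 0.1118158  0.30151863] [[-6.77786978e-04  3.19111870e-01  9.47716812e-01]
 [-3.89368330e-04  9.47716873e-01 -3.19112169e-01]
 [-9.99999694e-01 -5.85300985e-04 -5.18098099e-04]] 0.04991014356944098
[[318.55547535 236.41614051]
 [317.95862845 345.32805694]]
```

View pics/w2.png

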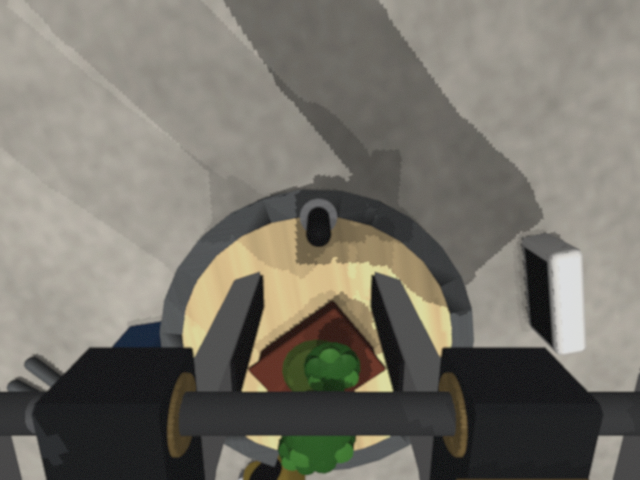

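The wrist view shows the knob top at about (318,236), right where predicted, and centred between the fingers. Before I descend I'm checking where the camera sits.

```bash
python3 -c "
from h import *
s=arm.sense();m=arm.camera_model('wrist');print(m['eye'],np.array(s['eef_rot']).T@(m['eye']-s['ee_pos']))"
```

```text
[0.36508609 0.13640822 0.38360171] [-0.08206838 -0.00037397 -0.07965579]
```

Request:
send_rows --translation '[[0.006,0,-0.1],[0,0,-0.1],[0,0,-0.1],[0,0,-0.1],[0,0,-0.08],[0,0,-0.06],[0,0,-0.04],[0,0,0]]' --rotation '[[0,0,0],[0,0,0],[0,0,0],[0,0,0],[0,0,0],[0,0,0],[0,0,0],[0,0,0]]' --jaw '[0.06,0.06,0.06,0.06,0.06,0.06,0.06,0.06]'

```text
clock: 8.2
ee_pos: [0.4416, 0.1111, 0.1845]
eef_rot: [[-0.002, 0.321, 0.947], [-0.0, 0.947, -0.321], [-1.0, -0.001, -0.002]]
wrist_force: [0.6, 0.1, 0.7]
gripper_width: 0.0497
```

Request:
send_rows --translation '[[0,0,0],[0,0,0],[0,0,0],[0,0,0],[0,0,0]]' --rotation '[[0,0,0],[0,0,0],[0,0,0],[0,0,0],[0,0,0]]' --jaw '[-0.3,-0.5,-0.7,-0.7,-0.7]'

```text
clock: 8.62
ee_pos: [0.4421, 0.1115, 0.1861]
eef_rot: [[0.001, 0.32, 0.948], [-0.0, 0.948, -0.32], [-1.0, 0.0, 0.001]]
wrist_force: [-0.2, -0.3, -0.1]
gripper_width: 0.0202
```

```bash
python3 -c "
from h import *
s=arm.sense();print(s['joints'],s['ee_pos'],s['wrist_force'],s['gripper_width'])
A=np.array([.5551,.0735]);v=s['ee_pos'][:2]-A;print(np.hypot(*v),np.degrees(np.arctan2(v[1],v[0])))
for i in range(6):
  a=np.radians(161.3-13*i);print(A+.12*np.array([np.cos(a),np.sin(a)]))
"
```

```text
[ 21.86703541  22.30400708 -46.52666296 120.50928628  22.56656127
  45.97154162  32.83409749] [0.44208343 0.11148857 0.18614879] [-0.22216977 -0.25371904 -0.07969011] 0.020231874252494866
0.11923035664839347 161.42081605126518
[0.44143477 0.11197356]
[0.45300267 0.1365566 ]
[0.46980406 0.15790736]
[0.49097772 0.17493142]
[0.51543827 0.18675611]
[0.54193188 0.19277531]
```

Request:
send_rows --translation '[[0,0,0],[0,0,0],[0,0,0],[0,0,0]]' --rotation '[[0,0,0],[0,0,0],[0,0,0],[0,0,0]]' --jaw '[-0.8,-0.8,-0.8,-0.8]'

```text
clock: 8.95
ee_pos: [0.4421, 0.1116, 0.1861]
eef_rot: [[0.001, 0.319, 0.948], [-0.0, 0.948, -0.319], [-1.0, 0.0, 0.001]]
wrist_force: [0.2, 0.1, 7.1]
gripper_width: 0.0171
```

```bash
python3 -c "
from h import *
a=np.radians(161.4-65/24*np.arange(25));p=.12*np.c_[np.cos(a),np.sin(a)]/.2
print([[round(float(x),3),round(float(y),3),0] for x,y in np.diff(p,axis=0)])
s=arm.sense();print(s['wrist_force'],s['torque'],s['gripper_width'])"
```

```text
[[0.01, 0.027, 0], [0.011, 0.026, 0], [0.012, 0.026, 0], [0.013, 0.025, 0], [0.015, 0.024, 0], [0.016, 0.024, 0], [0.017, 0.023, 0], [0.018, 0.022, 0], [0.019, 0.021, 0], [0.02, 0.02, 0], [0.021, 0.019, 0], [0.022, 0.018, 0], [0.022, 0.017, 0], [0.023, 0.016, 0], [0.024, 0.015, 0], [0.025, 0.014, 0], [0.025, 0.013, 0], [0.026, 0.012, 0], [0.026, 0.01, 0], [0.027, 0.009, 0], [0.027, 0.008, 0], [0.028, 0.006, 0], [0.028, 0.005, 0], [0.028, 0.004, 0]]
[0.16360946 0.08128578 7.07825995] [-0.12715468  0.12423558  0.02618499] 0.017101805761779013
```

The pads are squeezing the dome (17.1 mm wide, 7 N upward), so I reopen, go 10 mm lower and close again.

Request:
send_rows --translation '[[0,0,0],[0,0,0],[0,0,0],[0,0,-0.025],[0,0,-0.025],[0,0,0],[0,0,0],[0,0,0]]' --rotation '[[0,0,0],[0,0,0],[0,0,0],[0,0,0],[0,0,0],[0,0,0],[0,0,0],[0,0,0]]' --jaw '[-0.4,-0.4,-0.4,-0.4,-0.4,-0.8,-0.8,-0.8]'

```text
clock: 9.62
ee_pos: [0.4416, 0.1115, 0.1753]
eef_rot: [[-0.001, 0.319, 0.948], [0.0, 0.948, -0.319], [-1.0, -0.0, -0.001]]
wrist_force: [1.0, 0.8, -10.9]
gripper_width: 0.0177
```

Request:
send_rows --translation '[[0,0,0],[0,0,0],[0,0,0]]' --rotation '[[0,0,0],[0,0,0],[0,0,0]]' --jaw '[-0.8,-0.8,-0.8]'

```text
clock: 9.87
ee_pos: [0.4416, 0.1114, 0.1754]
eef_rot: [[-0.001, 0.319, 0.948], [-0.0, 0.948, -0.319], [-1.0, -0.0, -0.001]]
wrist_force: [2.6, 0.6, -17.9]
gripper_width: 0.0174
```

The axial force is −18 N, so the pinch is loading the knob. I'll use the jaw as a loose fork at about 20 mm instead.

Request:
send_rows --translation '[[0,0,0],[0,0,0],[0,0,0],[0,0,0]]' --rotation '[[0,0,0],[0,0,0],[0,0,0],[0,0,0]]' --jaw '[-0.57,-0.57,-0.57,-0.57]'

```text
clock: 10.2
ee_pos: [0.4422, 0.1117, 0.1761]
eef_rot: [[0.001, 0.319, 0.948], [-0.0, 0.948, -0.319], [-1.0, 0.0, 0.001]]
wrist_force: [-0.6, -0.6, 0.0]
gripper_width: 0.0204
```

Request:
send_rows --translation '[[0.01,0.027,0],[0.011,0.026,0],[0.012,0.026,0],[0.013,0.025,0],[0.015,0.024,0],[0.016,0.024,0],[0.017,0.023,0],[0.018,0.022,0]]' --rotation '[[0,0,-0.045],[0,0,-0.045],[0,0,-0.045],[0,0,-0.045],[0,0,-0.045],[0,0,-0.045],[0,0,-0.045],[0,0,-0.045]]' --jaw '[-0.57,-0.57,-0.57,-0.57,-0.57,-0.57,-0.57,-0.57]'

```text
clock: 10.87
ee_pos: [0.4645, 0.1512, 0.1759]
eef_rot: [[0.0, 0.647, 0.762], [-0.0, 0.762, -0.647], [-1.0, -0.0, 0.0]]
wrist_force: [0.7, -0.6, 0.4]
gripper_width: 0.02
```

Request:
send_rows --translation '[[0.019,0.021,0],[0.02,0.02,0],[0.021,0.019,0],[0.022,0.018,0],[0.022,0.017,0],[0.023,0.016,0],[0.024,0.015,0],[0.025,0.014,0]]' --rotation '[[0,0,-0.045],[0,0,-0.045],[0,0,-0.045],[0,0,-0.045],[0,0,-0.045],[0,0,-0.045],[0,0,-0.045],[0,0,-0.045]]' --jaw '[-0.57,-0.57,-0.57,-0.57,-0.57,-0.57,-0.57,-0.57]'

```text
clock: 11.53
ee_pos: [0.4997, 0.179, 0.1759]
eef_rot: [[-0.0, 0.883, 0.47], [-0.0, 0.47, -0.883], [-1.0, -0.0, 0.0]]
wrist_force: [-0.7, -1.3, 0.8]
gripper_width: 0.0201
```

Request:
send_rows --translation '[[0.025,0.013,0],[0.026,0.012,0],[0.026,0.01,0],[0.027,0.009,0],[0.027,0.008,0],[0.028,0.006,0],[0.028,0.005,0],[0,0,0]]' --rotation '[[0,0,-0.045],[0,0,-0.045],[0,0,-0.045],[0,0,-0.045],[0,0,-0.045],[0,0,-0.045],[0,0,-0.045],[0,0,0]]' --jaw '[-0.57,-0.57,-0.57,-0.57,-0.57,-0.57,-0.57,-0.57]'

```text
clock: 12.2
ee_pos: [0.5377, 0.1918, 0.1759]
eef_rot: [[0.001, 0.987, 0.159], [0.0, 0.159, -0.987], [-1.0, 0.001, -0.0]]
wrist_force: [2.3, -1.3, -0.0]
gripper_width: 0.0201
```

```bash
python3 - <<'E'
from h import *
s=arm.sense(); print(s["joints"],s["ee_pos"],s["wrist_force"],s["gripper_width"])
A=np.array([.5551,.0735]);v=s['ee_pos'][:2]-A;print(np.hypot(*v),np.degrees(np.arctan2(v[1],v[0])))
I=arm.camera("scene"); J=arm.camera("top")
cv2.imwrite("pics/s2.png",I);cv2.imwrite("pics/t2.png",J)
cv2.imwrite("pics/c2.png",np.hstack([cv2.resize(I[150:250,250:350],None,fx=4,fy=4),cv2.resize(J[240:340,315:415],None,fx=4,fy=4)]))
E
```

```text
[ -0.23849154  30.02114583 -28.82075338 105.53729383  18.6144487
  49.10105704 -29.00376422] [0.53767022 0.1917715  0.17589335] [ 2.31789642e+00 -1.26437683e+00 -1.85502720e-03] 0.020140373338936923
0.1195489223049557 98.38338911041552
```

View pics/c2.png

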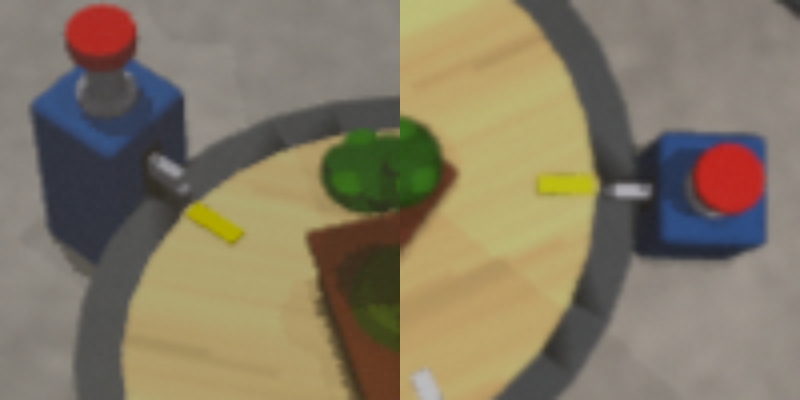

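The yellow stripe (top view about (357,286)) is nearly in line with the tongue. Now I measure its angle against the tongue line.

```bash
python3 - <<'E'
from h import *
A=np.array([.5551,.0735])
def ang(p): return np.degrees(np.arctan2(*(np.atleast_2d(p)[:,:2]-A).T[::-1]))
for n,f0,f1,y0,y1,b in(("scene","scene0","s2",(293,261),(303,206),(276,160)),("top","top0","t2",(326,236),(357,286),(396,285))):
    m=arm.camera_model(n)
    for f,y in((f0,y0),(f1,y1)):
        I=cv2.imread(f"pics/{f}.png"); H=cv2.cvtColor(I,cv2.COLOR_BGR2HSV)
        k=mask(I,[23,215,100],[34,255,255],y,14); c=biggest(k)
        k2=cv2.drawContours(np.zeros_like(k),[c],-1,255,-1)
        p=plane(m,np.argwhere(k2>0)[:,::-1],.055)[:,:2]; q=p.mean(0)
        d=np.linalg.svd(p-q)[2][0]; d*=np.sign(d@(q-A))
        print(f,len(p),"r",np.hypot(*(q-A)),"ang",ang(q),"axisdir",np.degrees(np.arctan2(d[1],d[0])))
    I=cv2.imread(f"pics/{f1}.png"); e=cv2.fitEllipse(biggest(mask(I,[0,160,90],[8,255,255],b,20)))[0]
    q=plane(m,[e],.129 if n=="top" else .128); print(n,"button",q,ang(q),np.hypot(*(q[0,:2]-A)))
I=cv2.imread("pics/top0.png");m=arm.camera_model("top")
k=mask(I,[0,0,110],[180,70,255],(357,289),10);c=biggest(k);k2=cv2.drawContours(np.zeros_like(k),[c],-1,255,-1)
p=plane(m,np.argwhere(k2>0)[:,::-1],.055)[:,:2];print("white0 top",len(p),np.hypot(*(p.mean(0)-A)),ang(p.mean(0)))
E
```

```text
scene0 69 r 0.10582939624624935 ang [-34.25336308] axisdir -35.36901670667471
s2 53 r 0.10561930567598969 ang [-97.50304717] axisdir -97.14536281502575
scene button [[ 0.5296725  -0.09178932  0.128     ]] [-98.74561236] 0.1672337202092924
top0 38 r 0.10550774336877086 ang [-34.15663052] axisdir -34.565130786418635
t2 36 r 0.10563603006280244 ang [-97.43118206] axisdir -96.5350173695638
top button [[ 0.52873259 -0.09152573  0.129     ]] [-99.07784924] 0.16711891019178457
white0 top 85 0.10603583212017059 [-99.05768052]
```

Both views give 63.26° turned, so 1.7° remains (3.5 mm at the knob). I'm nudging forward slowly.

Request:
send_rows --translation '[[0.004,0.0005,0],[0.004,0.0005,0],[0.004,0.0005,0],[0.004,0.0005,0],[0,0,0],[0,0,0]]' --rotation '[[0,0,-0.0065],[0,0,-0.0065],[0,0,-0.0065],[0,0,-0.0065],[0,0,0],[0,0,0]]' --jaw '[-0.57,-0.57,-0.57,-0.57,-0.57,-0.57]'

```text
clock: 12.8
ee_pos: [0.5401, 0.1919, 0.1757]
eef_rot: [[-0.0, 0.991, 0.134], [-0.0, 0.134, -0.991], [-1.0, -0.0, 0.0]]
wrist_force: [0.4, 0.5, -0.4]
gripper_width: 0.0205
```

```bash
cat > ya.py <<'E'
from h import *
A=np.array([.5551,.0735])
for n,a0 in(("scene",-34.253),("top",-34.157)):
    m=arm.camera_model(n); r=[]
    for _ in range(2):
        I=arm.camera(n)
        y=(303,206) if n=="scene" else (357,286)
        k=mask(I,[23,215,100],[34,255,255],y,14)
        k2=cv2.drawContours(np.zeros_like(k),[biggest(k)],-1,255,-1)
        q=plane(m,np.argwhere(k2>0)[:,::-1],.055)[:,:2].mean(0)-A
        r.append(a0-np.degrees(np.arctan2(q[1],q[0])))
    print(n,r)
s=arm.sense();print(s["ee_pos"],s["wrist_force"],s["clock"])
E
python3 ya.py
```

```text
scene [np.float64(63.330590132581776), np.float64(63.330590132581776)]
top [np.float64(63.274182060725636), np.float64(63.274182060725636)]
[0.54007784 0.19195442 0.17572544] [0.75290623 0.20795532 1.16339593] 13.0
```

Request:
send_rows --translation '[[0.004,0.0005,0],[0.004,0.0005,0],[0,0,0],[0,0,0]]' --rotation '[[0,0,-0.0065],[0,0,-0.0065],[0,0,0],[0,0,0]]' --jaw '[-0.57,-0.57,-0.57,-0.57]'

```text
clock: 13.33
ee_pos: [0.5418, 0.1922, 0.1757]
eef_rot: [[0.0, 0.993, 0.121], [-0.0, 0.121, -0.993], [-1.0, 0.0, 0.0]]
wrist_force: [0.5, 0.7, 0.1]
gripper_width: 0.02
```

```bash
python3 ya.py
```

```text
scene [np.float64(64.09241502504987), np.float64(64.09241502504987)]
top [np.float64(64.26805466761418), np.float64(64.26805466761418)]
[0.54172326 0.19214963 0.17573307] [ 0.62914074 -0.22671076  0.37445766] 13.5333
```

Request:
send_rows --translation '[[0.004,0.0005,0],[0.004,0.0005,0],[0,0,0],[0,0,0]]' --rotation '[[0,0,-0.0065],[0,0,-0.0065],[0,0,0],[0,0,0]]' --jaw '[-0.57,-0.57,-0.57,-0.57]'

```text
clock: 13.87
ee_pos: [0.5434, 0.1924, 0.1757]
eef_rot: [[0.0, 0.994, 0.107], [0.0, 0.107, -0.994], [-1.0, 0.0, -0.0]]
wrist_force: [0.4, -0.2, 1.1]
gripper_width: 0.0199
```

```bash
python3 ya.py
```

```text
scene [np.float64(64.79887638690724), np.float64(64.79887638690724)]
top [np.float64(65.04989888449482), np.float64(64.97080432548566)]
[0.54332824 0.19234033 0.17573891] [ 0.27080588 -0.06340953 -0.15615222] 14.0667
```

Table at 64.8–65.0°. Now I open, retreat straight up, cross above the tree and hover over the button.

Request:
send_rows --translation '[[0,0,0],[0,0,0],[0,0,0.06],[0,0,0.12],[0,0,0.18],[0,0,0.18],[0,0,0.14],[0,0,0.04]]' --rotation '[[0,0,0],[0,0,0],[0,0,0],[0,0,0],[0,0,0],[0,0,0],[0,0,0],[0,0,0]]' --jaw '[-0.3,-0.2,-0.2,-0.2,-0.2,-0.2,-0.2,-0.2]'

```text
clock: 14.73
ee_pos: [0.544, 0.1931, 0.3253]
eef_rot: [[0.006, 0.994, 0.108], [0.002, 0.108, -0.994], [-1.0, 0.006, -0.001]]
wrist_force: [-1.0, 0.7, -0.3]
gripper_width: 0.0374
```

Request:
send_rows --translation '[[-0.0063,-0.1418,0],[-0.0063,-0.1418,0],[-0.0063,-0.1418,0],[-0.0063,-0.1418,0],[-0.0063,-0.1418,0],[-0.0063,-0.1418,0],[-0.0063,-0.1418,0],[-0.0063,-0.1418,0]]' --rotation '[[0,0,0],[0,0,0],[0,0,0],[0,0,0],[0,0,0],[0,0,0],[0,0,0],[0,0,0]]' --jaw '[-1,-1,-1,-1,-1,-1,-1,-1]'

```text
clock: 15.4
ee_pos: [0.5328, -0.0358, 0.3202]
eef_rot: [[0.0, 0.994, 0.108], [-0.0, 0.108, -0.994], [-1.0, 0.0, 0.0]]
wrist_force: [1.0, -0.3, 0.3]
gripper_width: 0.0004
```

Request:
send_rows --translation '[[-0.0063,-0.1418,0],[-0.0063,-0.1418,0],[0,0,-0.12],[0,0,-0.12],[0,0,-0.1],[0,0,-0.05],[0,0,0],[0,0,0]]' --rotation '[[0,0,0],[0,0,0],[0,0,0],[0,0,0],[0,0,0],[0,0,0],[0,0,0],[0,0,0]]' --jaw '[-1,-1,-1,-1,-1,-1,-1,-1]'

```text
clock: 16.07
ee_pos: [0.5309, -0.091, 0.2423]
eef_rot: [[-0.0, 0.994, 0.108], [0.0, 0.108, -0.994], [-1.0, -0.0, -0.0]]
wrist_force: [-0.6, -0.3, -0.0]
gripper_width: 0.0004
```

```bash
python3 ya.py
```

```text
scene [np.float64(64.85916913887003), np.float64(64.84995533682878)]
top [np.float64(64.92500163314422), np.float64(64.89132225377409)]
[ 0.53111793 -0.09121979  0.24287592] [ 0.59944102  0.26220127 -0.31856663] 16.2667
```

Table is still at 64.9°. Pressing again, stepping carefully around the 2.5 mm landing depth (z≈0.2245).

Request:
send_rows --translation '[[0,0,-0.02],[0,0,-0.02],[0,0,-0.02],[0,0,-0.01],[0,0,-0.005],[0,0,0],[0,0,0]]' --rotation '[[0,0,0],[0,0,0],[0,0,0],[0,0,0],[0,0,0],[0,0,0],[0,0,0]]' --jaw '[-1,-1,-1,-1,-1,-1,-1]'

```text
clock: 16.85
ee_pos: [0.5306, -0.0913, 0.2267]
eef_rot: [[-0.0, 0.994, 0.107], [-0.0, 0.107, -0.994], [-1.0, -0.0, 0.0]]
wrist_force: [-2.8, 0.0, 4.2]
gripper_width: 0.0002
```

Request:
send_rows --translation '[[0,0,-0.004],[0,0,-0.004],[0,0,0]]' --rotation '[[0,0,0],[0,0,0],[0,0,0]]' --jaw '[-1,-1,-1]'

```text
clock: 17.1
ee_pos: [0.5306, -0.0913, 0.225]
eef_rot: [[-0.0, 0.994, 0.107], [-0.0, 0.107, -0.994], [-1.0, -0.0, 0.0]]
wrist_force: [-2.6, 0.5, 4.4]
gripper_width: 0.0
```

Request:
send_rows --translation '[[0,0,-0.004],[0,0,0]]' --rotation '[[0,0,0],[0,0,0]]' --jaw '[-1,-1]'

```text
clock: 17.27
ee_pos: [0.5306, -0.0912, 0.2242]
eef_rot: [[-0.0, 0.994, 0.107], [-0.0, 0.107, -0.994], [-1.0, -0.0, 0.0]]
wrist_force: [-1.7, -0.3, 3.9]
gripper_width: 0.0003
```

Request:
send_rows --translation '[[0,0,-0.004],[0,0,0]]' --rotation '[[0,0,0],[0,0,0]]' --jaw '[-1,-1]'

```text
clock: 17.43
ee_pos: [0.5306, -0.0912, 0.2234]
eef_rot: [[-0.0, 0.994, 0.107], [0.0, 0.107, -0.994], [-1.0, -0.0, -0.0]]
wrist_force: [-2.6, 0.4, 3.6]
gripper_width: 0.0005
```

Request:
send_rows --translation '[[0,0,-0.004],[0,0,0]]' --rotation '[[0,0,0],[0,0,0]]' --jaw '[-1,-1]'

```text
clock: 17.6
ee_pos: [0.5307, -0.0913, 0.2226]
eef_rot: [[-0.0, 0.994, 0.107], [-0.0, 0.107, -0.994], [-1.0, -0.0, 0.0]]
wrist_force: [-3.0, -0.4, 3.8]
gripper_width: 0.0007
```

Request:
send_rows --translation '[[0,0,-0.004],[0,0,0]]' --rotation '[[0,0,0],[0,0,0]]' --jaw '[-1,-1]'

```text
clock: 17.77
ee_pos: [0.5307, -0.0912, 0.2218]
eef_rot: [[-0.0, 0.994, 0.107], [-0.0, 0.107, -0.994], [-1.0, -0.0, 0.0]]
wrist_force: [-2.2, -0.1, 4.2]
gripper_width: 0.0004
```

The tongue is past the rim level, so it is entering the notch.

Request:
send_rows --translation '[[0,0,-0.004],[0,0,-0.004],[0,0,-0.004],[0,0,-0.004],[0,0,-0.004],[0,0,-0.004],[0,0,-0.004],[0,0,0]]' --rotation '[[0,0,0],[0,0,0],[0,0,0],[0,0,0],[0,0,0],[0,0,0],[0,0,0],[0,0,0]]' --jaw '[-1,-1,-1,-1,-1,-1,-1,-1]'

```text
clock: 18.43
ee_pos: [0.5307, -0.0913, 0.2162]
eef_rot: [[-0.0, 0.994, 0.107], [-0.0, 0.107, -0.994], [-1.0, -0.0, 0.0]]
wrist_force: [-2.4, 0.9, 4.2]
gripper_width: 0.0001
```

Request:
send_rows --translation '[[0,0,-0.004],[0,0,-0.004],[0,0,-0.004],[0,0,0]]' --rotation '[[0,0,0],[0,0,0],[0,0,0],[0,0,0]]' --jaw '[-1,-1,-1,-1]'

```text
clock: 18.77
ee_pos: [0.5307, -0.0913, 0.2138]
eef_rot: [[-0.0, 0.994, 0.107], [-0.0, 0.107, -0.994], [-1.0, -0.0, 0.0]]
wrist_force: [-2.5, 1.0, 4.1]
gripper_width: 0.0002
```

Request:
send_rows --translation '[[0,0,-0.005],[0,0,0]]' --rotation '[[0,0,0],[0,0,0]]' --jaw '[-1,-1]'

```text
clock: 18.93
ee_pos: [0.5307, -0.0912, 0.2128]
eef_rot: [[-0.0, 0.994, 0.107], [-0.0, 0.107, -0.994], [-1.0, -0.0, 0.0]]
wrist_force: [-2.7, -0.5, 4.5]
gripper_width: 0.0006
```

Request:
send_rows --translation '[[0,0,-0.005],[0,0,0]]' --rotation '[[0,0,0],[0,0,0]]' --jaw '[-1,-1]'

```text
clock: 19.1
ee_pos: [0.5307, -0.0913, 0.2119]
eef_rot: [[-0.0, 0.994, 0.107], [-0.0, 0.107, -0.994], [-1.0, -0.0, 0.0]]
wrist_force: [-1.8, 0.6, 5.4]
gripper_width: 0.0012
```

Request:
send_rows --translation '[[0,0,-0.005],[0,0,0]]' --rotation '[[0,0,0],[0,0,0]]' --jaw '[-1,-1]'

```text
clock: 19.27
ee_pos: [0.5307, -0.0913, 0.2109]
eef_rot: [[-0.0, 0.994, 0.107], [-0.0, 0.107, -0.994], [-1.0, -0.0, 0.0]]
wrist_force: [-2.5, -0.8, 5.0]
gripper_width: 0.0005
```

Request:
send_rows --translation '[[0,0,-0.005],[0,0,0]]' --rotation '[[0,0,0],[0,0,0]]' --jaw '[-1,-1]'

```text
clock: 19.43
ee_pos: [0.5307, -0.0913, 0.2099]
eef_rot: [[-0.0, 0.994, 0.107], [-0.0, 0.107, -0.994], [-1.0, -0.0, 0.0]]
wrist_force: [-3.2, -0.3, 5.3]
gripper_width: 0.0005
```

Request:
send_rows --translation '[[0,0,-0.005],[0,0,0]]' --rotation '[[0,0,0],[0,0,0]]' --jaw '[-1,-1]'

```text
clock: 19.6
ee_pos: [0.5307, -0.0912, 0.2089]
eef_rot: [[-0.0, 0.994, 0.107], [-0.0, 0.107, -0.994], [-1.0, -0.0, 0.0]]
wrist_force: [-3.5, 0.0, 4.8]
gripper_width: 0.0006
```

Request:
send_rows --translation '[[0,0,-0.005],[0,0,0]]' --rotation '[[0,0,0],[0,0,0]]' --jaw '[-1,-1]'

```text
clock: 19.77
ee_pos: [0.5307, -0.0913, 0.2079]
eef_rot: [[-0.0, 0.994, 0.107], [-0.0, 0.107, -0.994], [-1.0, -0.0, 0.0]]
wrist_force: [-2.4, -0.3, 5.9]
gripper_width: 0.0009
```

Request:
send_rows --translation '[[0,0,-0.005],[0,0,0]]' --rotation '[[0,0,0],[0,0,0]]' --jaw '[-1,-1]'

```text
clock: 19.93
ee_pos: [0.5307, -0.0913, 0.207]
eef_rot: [[-0.0, 0.994, 0.107], [-0.0, 0.107, -0.994], [-1.0, -0.0, 0.0]]
wrist_force: [-3.1, -0.2, 6.4]
gripper_width: 0.0006
```

Request:
send_rows --translation '[[0,0,-0.003],[0,0,0]]' --rotation '[[0,0,0],[0,0,0]]' --jaw '[-1,-1]'

```text
clock: 20.1
ee_pos: [0.5308, -0.0912, 0.2065]
eef_rot: [[0.0, 0.994, 0.107], [-0.0, 0.107, -0.994], [-1.0, 0.0, 0.0]]
wrist_force: [-3.1, 0.7, 7.6]
gripper_width: 0.0006
```

Request:
send_rows --translation '[[0,0,-0.0015],[0,0,0]]' --rotation '[[0,0,0],[0,0,0]]' --jaw '[-1,-1]'

```text
clock: 20.27
ee_pos: [0.5308, -0.0912, 0.2063]
eef_rot: [[0.0, 0.994, 0.107], [-0.0, 0.107, -0.994], [-1.0, 0.0, 0.0]]
wrist_force: [-3.7, 1.1, 8.9]
gripper_width: 0.0004
```

Request:
send_rows --translation '[[0,0,-0.001],[0,0,0],[0,0,0.01],[0,0,0.02],[0,0,0.04],[0,0,0.07],[0,0,0.1],[0,0,0]]' --rotation '[[0,0,0],[0,0,0],[0,0,0],[0,0,0],[0,0,0],[0,0,0],[0,0,0],[0,0,0]]' --jaw '[-1,-1,-1,-1,-1,-1,-1,-1]'

```text
clock: 20.93
ee_pos: [0.532, -0.0912, 0.2573]
eef_rot: [[0.004, 0.994, 0.107], [-0.001, 0.107, -0.994], [-1.0, 0.004, 0.001]]
wrist_force: [0.7, 0.5, 0.8]
gripper_width: 0.0006
```

Request:
send_rows --translation '[[0,0,0.15],[0,0,0.15],[0,-0.15,0.1],[0,-0.15,0],[0,-0.15,0],[0,-0.1,0],[0,0,0],[0,0,0]]' --rotation '[[0,0,0],[0,0,0],[0,0,0],[0,0,0],[0,0,0],[0,0,0],[0,0,0],[0,0,0]]' --jaw '[-1,-1,-1,-1,-1,-1,-1,-1]'

```text
clock: 21.6
ee_pos: [0.5305, -0.202, 0.3338]
eef_rot: [[-0.0, 0.994, 0.106], [0.0, 0.106, -0.994], [-1.0, -0.0, -0.0]]
wrist_force: [0.0, 0.6, 0.9]
gripper_width: 0.0006
```

```bash
python3 ya.py; python3 - <<'E'
from h import *
I=arm.camera("scene");J=arm.camera("top"); cv2.imwrite("pics/s3.png",I)
for f in(cv2.imread("pics/scene0.png"),cv2.imread("pics/s2.png"),I):
    c=biggest(mask(f,[0,160,90],[8,255,255],(276,160),20)); print(cv2.boundingRect(c),cv2.fitEllipse(c)[0])
cv2.imwrite("pics/c3.png",np.hstack([cv2.resize(I[130:330,200:400],(400,400)),cv2.resize(I[150:250,250:350],(400,400))]))
E
```

```text
scene [np.float64(64.80764727501983), np.float64(64.83439412444106)]
top [np.float64(64.89675950217924), np.float64(65.00931342444814)]
[ 0.53089982 -0.20007795  0.33398349] [-0.5003037   0.46295294 -0.59413077] 21.8
(267, 155, 17, 13) (275.0217590332031, 160.8450164794922)
(267, 152, 17, 13) (274.7754211425781, 157.63272094726562)
(267, 155, 17, 12) (275.0281066894531, 160.6343536376953)
```

View pics/c3.png

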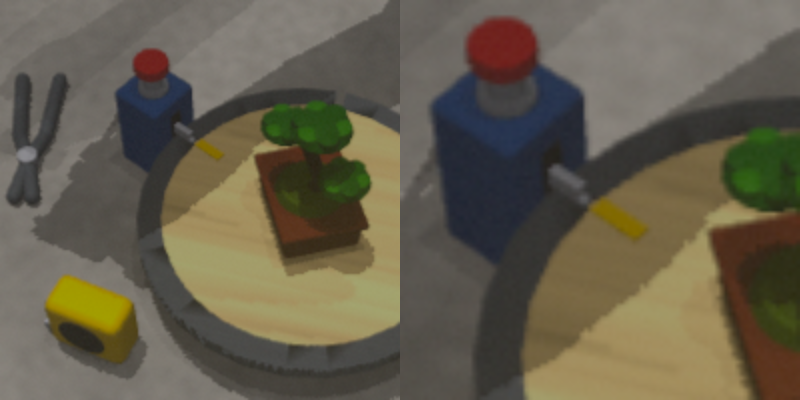

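The button is back down at row 160.6 (locked at the start: 160.8, released: 157.6). The tongue is down in line with the yellow stripe, and the arm is clear. Handing in.

```bash
python3 -c "
from cell import arm
arm.sign_off()"
```

```text
the job is handed in; nothing more can be done
```

The turntable is locked with the yellow notch under the tongue, and I handed the job in at about 22 s. I pressed the button until I felt the end stop, turned the table clockwise by the knob, then pressed again until I felt the stop. Both presses peaked at about 9 N.

**Last checks:**
- **Angle:** the table measured 64.8–65.0° turned, against a target of 65°.
- **Lock:** the button's image is back at its locked height (row 160.6, against 160.8 at the start and 157.6 when released). The tongue is down in line with the yellow stripe.
- **Arm:** the gripper is clear, and it did not go near the tree or the loose things. The last picture shows the tree, tape and cutter looking undisturbed; I did not check the timer's position afterwards.

**What went less well:**
- **Pinching the knob:** two tries at pinching the knob loaded it along its length with about +7 N and −18 N. I let go at once and pushed it with the jaw as a loose fork instead. The table was released at the time, so nothing was forced against the lock.
- **Sideways force:** the second press showed a steady 2–4 N sideways, probably friction of the fingertips on the button.

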